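# Pop the fuse hatch of the light-table power unit

## Robot

A 6-joint arm with a two-finger parallel gripper is mounted at the origin on the work surface. World frame = base frame: x ahead of the robot, y to its left, z up, the work surface at z = 0. Lengths are in mm, angles in rad, forces in N, time in s.
With the tool pointing down it reaches from about 350 to 975 mm from the base axis. Payload 7.1 kg.
Tool frame: the origin (TCP) lies at the very end of the fingers, on their centre line; the grasp point (between the pads) lies 19 mm behind it; y points along the fingers, x is the direction in which the jaws open and shut, and the axes are right-handed (so a half turn about y gives the same grasp; the last joint's range is limited). The gripper opens to 88 mm and grips with 3 to 60 N. Pads are 20 mm wide; open, the fingers measure 115 mm over their backs; the gripper's body (75 mm by 178 mm) begins 61 mm behind the grasp point.
Start: joints at [-1.215, 0.423, 1.63, -0, 1.089, -0.019], TCP at [228.82, -581.589, 188.475] pointing down, gripper open.
Joint ranges: [-3, 3], [-0.9, 2.11], [0.09, 2.58], [-1.31, 4.45], [0.11, 2.69], [-2.54, 2.54]. Speed limits (rad/s): [2.39, 2.39, 3.01, 3.14, 3.14, 3.14].

## Interface

Orientations are given as a rotation vector (axis times angle).
In Python, from workcell import ctrl gives the robot as it stands. The module is installed in compiled form; this text tells all that it offers.
- The arm moves only by the tool carry_out, never from a script. Its arguments are lists of equal length, an entry for each row: "delta_pos": the shift along the tool's x, y, z in cm, a list of three; "rotation": the turn, a rotation vector about the tool's x, y, z in rad, a list of three. In form: {"delta_pos": [[dx, dy, dz], ...], "rotation": [[wx, wy, wz], ...]}. A call has 1 to 12 rows; each row is the pose to reach, as a shift and turn from the pose commanded when the call began, along the tool's axes at that moment; what a row does not reach only later rows make up. A row lasts 1/12 s, in which the tool goes at most 41.7 mm and 7.16 degrees, less where a joint would pass 70% of its speed; a pose out of reach is approached as far as the arm can. A call with a gripper value outside its range is refused whole. "hand" is the closure in counts, from 0 (fully open) to 255 (shut), set as the call begins (left out, the last holds). The fingers move at their own pace and stop on an object; the grip force is fixed at half the most. Time passes only in rows, so rows that repeat a pose let the fingers close. It gives the time, the measured TCP pose, the force and the opening at its end, in the units of the state.
- ctrl.get_obs(): the state, without advancing time (a new reading comes with each control period).
- ctrl.get_image(name): name is "scene" or "side" or "wrist"; returns the picture (400x640x3 uint8, red, green, blue); there is no depth.
- ctrl.camera_info(name): a dict with "fov_y" (degrees; the focal length in pixels is half the picture's height over the tangent of half this angle, whatever the lens; pixels are square), "cx", "cy" (the principal point, pixels), "k1" (the pictures are not rectified: a ray, as slopes to the right and down, at radius r is drawn at 1 + k1 r^2 times it, then the intrinsics apply), "R" (3x3) and "t" (3): a world point X has camera coordinates R X + t; the wrist camera has in their place "T_tool_cam" (4x4, takes a point from camera to tool coordinates, whose origin is the TCP and whose axes are the tool frame's). Camera axes: x right, y down, z forward; pixel columns grow to the right and rows downward; lengths in mm; the calibration is good to about 2 mm. A picture is of the moment at which its call begins: read the wrist's pose just before it. camera_info takes no time and is no camera call.
- ctrl.close_job(): hands the job in, once; it reports no verdict.
The state is a dict: "t": time; "qpos": joint angles; "qvel": joint speeds; "joint_torque": joint torques, N m; "ee_pos": TCP position; "orientation": TCP orientation; "ft_force": force on the tool from outside, world axes, zero at the start; "moment": the same for the moment, N m; "width": finger opening in mm.
Only numpy, scipy, OpenCV 4.12 (cv2) and the standard library are available. Lean on these libraries where they do the work, as an engineer would, in place of code of your own. Each camera call takes 0.05 s, during which the arm holds its last target.

## Task

Two grey supply units stand on the print bench; the one with the narrow hatch on top is the light table's power unit. With a fingertip, press the ribbed front end of that narrow hatch all the way in once, so that its push-push latch lets go and the hatch pops up, then take the hand away and watch it stand open for about two seconds before you finish. Do not press the hatch back down, leave the other unit's wide hatch shut, and do not lift or shift the units or the tin, jar and tape roll around them.

Things in the scene. Friction and masses are not known exactly. Their poses are not given: they have to be found in the camera images.
- power_unit: power unit: loose grey metal box, 170 (x) by 125 (y) by 66 mm high, 1 to 1.7 kg, origin at the centre of its underside; x runs from its vented front (robot side) to its back, z up. On its top lies the narrow hatch: white plastic plate 75 mm long (x), 50 mm wide (y), 9 mm thick, hinged at its back edge (x = +34 mm, z = 66 mm); free front edge at x = -41 mm, four dark ribs near it
- fuse_hatch_pad (a point): the place to press: centre of the ribbed area on the narrow hatch's top face, 13 mm behind the hatch's front edge and 62 mm in front of its hinge line, 75 mm above the bench while shut; axes of the hatch (z out of its top face, x towards its hinge)
- fuse_hatch (a joint): narrow hatch angle, rad: 0 latched shut, negative pressed in (hard stop -0.105: pad 6.5 mm lower), 0.6 fully open (front edge 42 mm up). A spring lifts it: pressing takes about 3 to 4 N at the pad until the stop. Pressed past -0.085 and let go, it pops up by itself to 0.6 in about 1 s and stays. Pushing the open hatch right down latches it shut again
- timer_unit: a second grey unit of the same box size (170 x 125 x 66 mm, same frame), to be left alone: its hatch is white too but wide, 75 mm long by 98 mm wide, with the same latch. It may stand left or right of the power unit
- battery_hatch (a joint): angle of the wide hatch on the second unit, rad: 0 latched shut; to be left shut
- ink_tin: upright ink tin, 76 mm diameter, 75 mm high, loose; origin at the centre of its underside; to be left alone
- jar: upright lidded jar, 64 mm diameter, 85 mm high, loose; origin at the centre of its underside; to be left alone
- tape_roll: roll of tape lying flat, 96 mm diameter, 36 mm high, loose; origin at the centre of its underside; to be left alone

How it is judged:
By the outcome, as a careful person would: the job done as asked, in the order asked, and still so for the second after the job is handed in, with the robot touching nothing.
It also fails if it takes over 38 s, if anything falls off the work surface, if the arm or the gripper's body presses on something with over 40 N, if the wrist force passes 120 N, or if a joint passes its speed limit or range.

## Working session

There is one attempt and no reset: what is moved stays moved. The work goes in short steps, Python scripts to look and compute and a tool call to move; the robot and the scene stay as the last step left them, time stands still between calls to the robot, and variables do not carry over. Pictures are saved under pics/ and viewed, and the job is handed in when it is done.

Besides the shell and the picture viewer there is one more tool, called after ">>>" as name(argument=value, ...), one argument or row to a line, values as JSON. carry_out: Moves the arm, as the interface text tells. Its arguments: {"type":"object","properties":{"delta_pos":{"type":"array","items":{"type":"array","items":{"type":"number"}}},"rotation":{"type":"array","items":{"type":"array","items":{"type":"number"}}},"hand":{"type":"number"}},"required":["delta_pos","rotation"]}

```bash
mkdir -p pics; python3 - <<'E'
from workcell import ctrl
import cv2
o=ctrl.get_obs()
for k in o: print(k,o[k])
for n in ["scene","side","wrist"]:
    im=ctrl.get_image(n); cv2.imwrite(f"pics/{n}0.png",im[:,:,::-1]); print(n,ctrl.camera_info(n))
E
```

```text
t 0.0
qpos [-1.21501067e+00  4.23836609e-01  1.63063366e+00 -3.18205047e-05
  1.08859322e+00 -1.90029542e-02]
qvel [-9.59320758e-05 -3.74027296e-04  1.73608557e-04  3.99587256e-05
  7.49871578e-04  9.40104073e-04]
joint_torque [-1.58180712e-03 -5.44629335e+01 -2.73662907e+01  6.44382834e-02
  2.28886586e-02 -1.32126120e-04]
ee_pos [ 228.61074754 -581.07268986  187.7265057 ]
orientation [-1.36267194  0.92971969 -0.92771385]
ft_force [-0.32096235 -0.31815827 -0.24973878]
moment [-0.0177839  -0.04328949  0.01489168]
width 88.09285665612053
scene {'fov_y': 44.1586769174114, 'cx': 324.23531531594233, 'cy': 204.3419360706236, 'k1': -0.07270851475054624, 'R': array([[ 0.67497443,  0.73768071, -0.01538504],
       [ 0.44288931, -0.4217427 , -0.79119034],
       [-0.59013438,  0.52721937, -0.61137644]]), 't': array([-406.83807124, -205.97178476, 1339.91087352])}
side {'fov_y': 53.48365112822799, 'cx': 323.10352578605745, 'cy': 196.99554053402966, 'k1': -0.028827613595079408, 'R': array([[ 0.82063167, -0.57113661, -0.01914803],
       [-0.44857434, -0.62304657, -0.64077612],
       [ 0.35404058,  0.53443049, -0.76748897]]), 't': array([-499.82834019,  309.12111105,  589.12365293])}
wrist {'fov_y': 58.92686494829554, 'cx': 317.29663810219097, 'cy': 200.45730724388378, 'k1': -0.06258378839129582, 'T_tool_cam': array([[ 9.99999998e-01, -6.65917889e-05,  9.38473327e-06,
        -5.86819549e-01],
       [-2.78828123e-05, -2.83568030e-01,  9.58952122e-01,
        -1.96038011e+02],
       [-6.11971269e-05, -9.58952120e-01, -2.83568031e-01,
         7.81992572e+01],
       [ 0.00000000e+00,  0.00000000e+00,  0.00000000e+00,
         1.00000000e+00]])}
```

View pics/scene0.png

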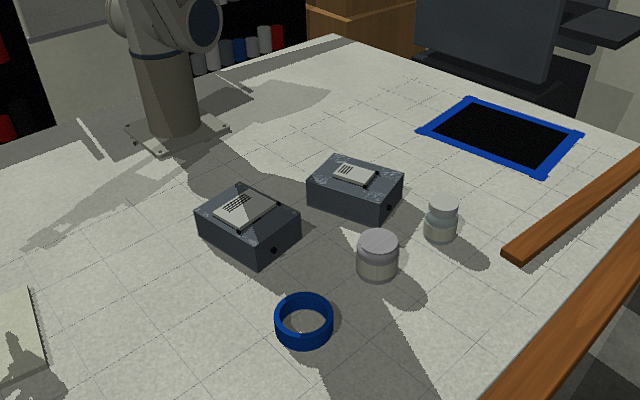

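View pics/side0.png

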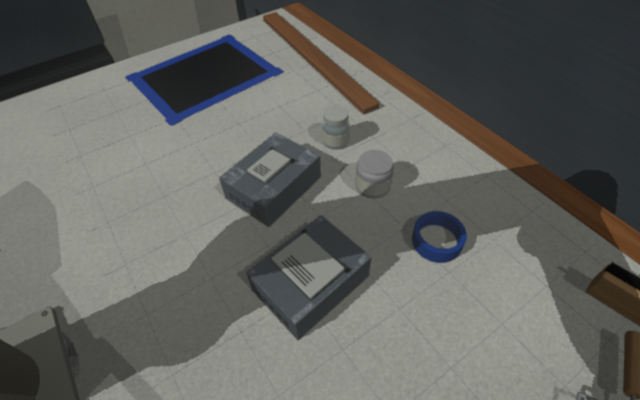

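View pics/wrist0.png

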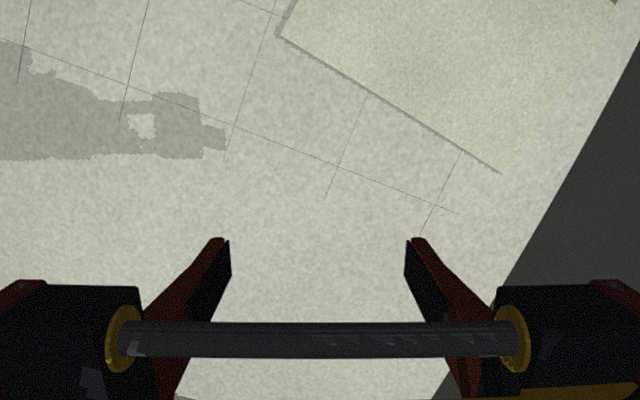

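The scene view shows the narrow-hatch unit at about (355,180), with its hatch near (354,174). The wide-hatch unit is at (247,225). In the side view the narrow hatch is at (270,165). The jar and tin stand behind the units, and the tape lies nearer the far right. I'll segment the hatch next.

```bash
cat > h.py <<'E'
import numpy as np, cv2
from workcell import ctrl
from scipy.spatial.transform import Rotation as Rn
def cam(n,obs=None):
    c=ctrl.camera_info(n); f=200/np.tan(np.radians(c['fov_y']/2))
    K=np.array([[f,0,c['cx']],[0,f,c['cy']],[0,0,1]]); d=np.array([c['k1'],0,0,0,0.])
    if 'R' in c: R,t=np.array(c['R']),np.array(c['t'])
    else:
        T=np.array(c['T_tool_cam']); Rw=Rn.from_rotvec(obs['orientation']).as_matrix()
        Rc=Rw@T[:3,:3]; p=Rw@T[:3,3]+obs['ee_pos']; R=Rc.T; t=-R@p
    return K,d,R,t
def ray(C,uv):
    K,d,R,t=C; n=cv2.undistortPoints(np.array([[uv]],float),K,d)[0,0]
    return -R.T@t, R.T@np.array([n[0],n[1],1.])
def plane(C,uv,z):
    o,v=ray(C,uv); return o+v*(z-o[2])/v[2]
def proj(C,X):
    K,d,R,t=C; return cv2.projectPoints(np.array(X,float).reshape(-1,3),cv2.Rodrigues(R)[0],t,K,d)[0][:,0]
E
python3 - <<'E'
import cv2
a=cv2.imread('pics/scene0.png')[140:230,290:420]; b=cv2.imread('pics/side0.png')[120:230,205:335]
cv2.imwrite('pics/c1.png',cv2.resize(a,None,fx=6,fy=6,interpolation=cv2.INTER_NEAREST))
cv2.imwrite('pics/c2.png',cv2.resize(b,None,fx=5,fy=5,interpolation=cv2.INTER_NEAREST))
E
```

```text
(no output)
```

View pics/c1.png

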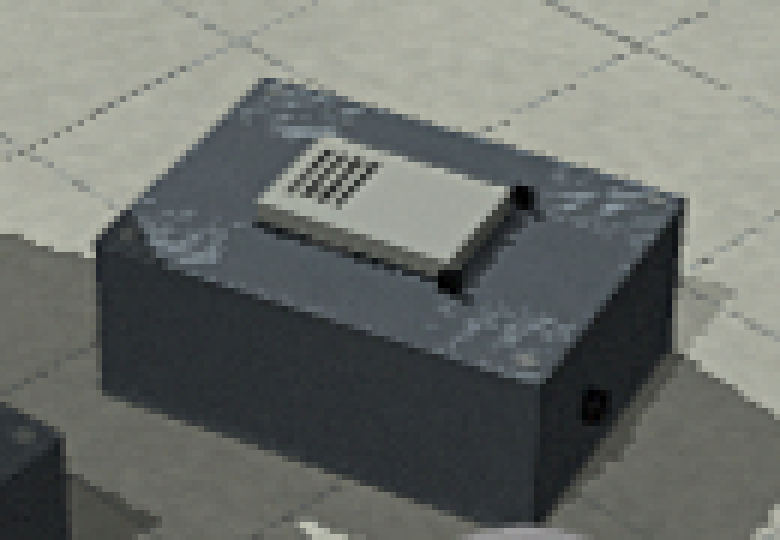

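View pics/c2.png

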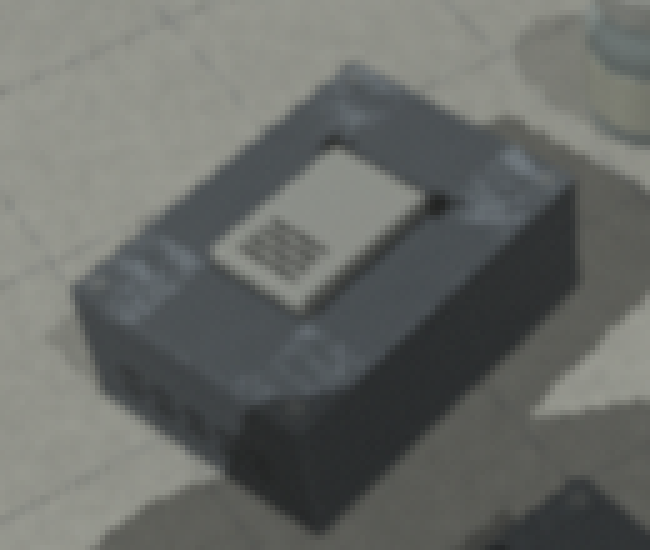

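```bash
python3 - <<'E'
from h import *
A=cam('scene');B=cam('side')
s=[(310,137),(255,203),(440,265),(512,187)]; w=[(212,248),(303,306),(425,190),(335,147)]
rs=[];
for n,C,L,o,z in (('scene',A,s,(290,140),6),('side',B,w,(205,120),5)):
    P=[plane(C,((u+.5)/z+o[0]-.5,(v+.5)/z+o[1]-.5),75) for u,v in L]
    P=np.array(P); print(n,P.round(1).tolist()); print([np.linalg.norm(P[i]-P[i-1]).round(1) for i in range(4)])
    c=P.mean(0); ax=(P[2]+P[3]-P[0]-P[1])[:2]; ax/=np.linalg.norm(ax); f=(P[0]+P[1])/2
    print('yaw',np.arctan2(ax[1],ax[0]),'c',c,'pad',c[:2]-24.5*ax)
# triangulate
for (a,b) in zip(s,w):
    o1,d1=ray(A,((a[0]+.5)/6+289.5,(a[1]+.5)/6+139.5));o2,d2=ray(B,((b[0]+.5)/5+204.5,(b[1]+.5)/5+119.5))
    k=np.linalg.lstsq(np.c_[d1,-d2],o2-o1,rcond=None)[0]; p=o1+k[0]*d1;q=o2+k[1]*d2
    print(((p+q)/2).round(1),np.linalg.norm(p-q).round(1))
o=ctrl.get_obs(); R=Rn.from_rotvec(o['orientation']).as_matrix(); print(R.round(3))
E
```

```text
scene [[518.3, 128.2, 75.0], [535.3, 85.3, 75.0], [605.3, 104.8, 75.0], [589.9, 156.8, 75.0]]
[np.float64(77.1), np.float64(46.2), np.float64(72.6), np.float64(54.2)]
yaw 0.32741499877898267 c [562.21719896 118.78868068  75.        ] pad [539.01871655 110.9095682 ]
side [[519.6, 133.4, 75.0], [533.7, 84.9, 75.0], [605.5, 111.4, 75.0], [588.6, 155.1, 75.0]]
[np.float64(72.2), np.float64(50.5), np.float64(76.5), np.float64(46.8)]
yaw 0.3298087046073949 c [561.84972233 121.23099178  75.        ] pad [538.67016663 113.29637159]
[518.6 129.4  76.5] 3.8
[534.2  86.3  73.8] 0.4
[604.3 107.7  75.5] 4.8
[589.3 157.1  73.9] 1.2
[[ 0.366 -0.     0.931]
 [-0.931  0.001  0.366]
 [-0.001 -1.     0.   ]]
```

>>> carry_out(
  delta_pos=[
    [-3.5, 0, 3.6],
    [-7, 0, 7.2],
    [-10.5, 0, 10.8],
    [-14, 0, 14.4],
    [-17.2, 0, 17.7],
    [-20.4, 0, 21],
    [-23.6, 0, 24.3],
    [-26.8, 0, 27.5],
    [-30, 0, 30.7],
    [-33, 0, 33.7],
    [-36, 0, 36.7],
    [-38, 0, 38.7],
  ],
  rotation=[
    [0, 0, 0],
    [0, 0, 0],
    [0, 0, 0],
    [0, 0, 0],
    [0, 0, 0],
    [0, 0, 0],
    [0, 0, 0],
    [0, 0, 0],
    [0, 0, 0],
    [0, 0, 0],
    [0, 0, 0],
    [0, 0, 0],
  ],
  hand=255,
)

```text
t: 1.15
ee_pos: [433.2, -123.2, 188.6]
orientation: [-1.363, 0.929, -0.929]
ft_force: [0.0, -0.7, 0.3]
width: 11.2
```

>>> carry_out(
  delta_pos=[
    [0, 0, 0],
    [0, 0, 0],
    [0, 0, 0],
  ],
  rotation=[
    [0, 0, 0],
    [0, 0, 0],
    [0, 0, 0],
  ],
)

```text
t: 1.4
ee_pos: [432.6, -125.2, 188.3]
orientation: [-1.364, 0.928, -0.928]
ft_force: [0.1, 0.5, -0.2]
width: 0.6
```

```bash
python3 - <<'E'
from h import *
o=ctrl.get_obs(); R=Rn.from_rotvec(o['orientation']).as_matrix(); print(o['t'],o['ee_pos'],o['width'],o['qpos'],R[:,2])
p=np.array([538.8,112,130]); print(R.T@(p-o['ee_pos'])/10)
E
```

```text
1.4 [ 432.64897887 -125.17228198  188.34304309] 0.6358875813156531 [-3.07772724e-01  1.64187837e-01  2.00096065e+00 -4.39475656e-04
  9.76875588e-01  8.87261808e-01] [ 9.30137869e-01  3.67210057e-01 -5.64482710e-04]
[-18.16237997   5.82363529  18.58600654]
```

>>> carry_out(
  delta_pos=[
    [-2.5, 0, 2.5],
    [-5, 0, 5.1],
    [-7.5, 0.5, 7.7],
    [-10, 1, 10.2],
    [-12.5, 2, 12.8],
    [-15, 3, 15.3],
    [-17, 4, 17.3],
    [-18.1, 5, 18.5],
    [-18.2, 5.5, 18.6],
    [-18.2, 5.5, 18.6],
    [-18.2, 5.5, 18.6],
  ],
  rotation=[
    [0, 0, 0],
    [0, 0.01, 0],
    [0, 0.02, 0],
    [0, 0.03, 0],
    [0, 0.045, 0],
    [0, 0.045, 0],
    [0, 0.045, 0],
    [0, 0.045, 0],
    [0, 0.045, 0],
    [0, 0.045, 0],
    [0, 0.045, 0],
  ],
)

```text
t: 2.32
ee_pos: [538.8, 110.3, 133.1]
orientation: [-1.348, 0.965, -0.964]
ft_force: [-0.4, -0.3, 0.5]
width: 0.5
```

```bash
python3 - <<'E'
from h import *
o=ctrl.get_obs(); im=ctrl.get_image('wrist')
C=cam('wrist',o); R=Rn.from_rotvec(o['orientation']).as_matrix()
print(o['t'],o['ee_pos'],o['ft_force'],R.round(3).tolist())
ax=np.array([np.cos(.329),np.sin(.329),0]); ay=np.array([-ax[1],ax[0],0]); c=np.array([538.8,112,75])
pts=[c,c-13*ax+25*ay,c-13*ax-25*ay,c+62*ax-25*ay,c+62*ax+25*ay,o['ee_pos']]
uv=proj(C,pts); print(uv.round(1))
cv2.imwrite('pics/w1.png',im[:,:,::-1])
v=im[:,:,::-1].copy()
for p in uv: cv2.circle(v,tuple(int(x) for x in p),3,(0,0,255),1)
cv2.imwrite('pics/w1m.png',v)
s=ctrl.get_image('side')[:,:,::-1]; cv2.imwrite('pics/s1.png',s)
E
```

```text
2.3167 [538.82208592 110.32563594 133.12417833] [-0.37146602 -0.2984597   0.45628049] [[0.322, -0.001, 0.947], [-0.947, -0.001, 0.322], [0.0, -1.0, -0.002]]
[[316.  203.5]
 [283.2 219.9]
 [348.8 219.8]
 [351.3 119.2]
 [280.2 119.3]
 [318.3 233.1]]
```

View pics/w1m.png

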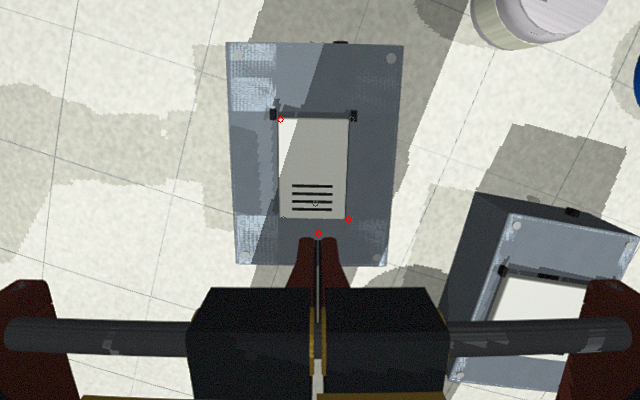

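View pics/s1.png

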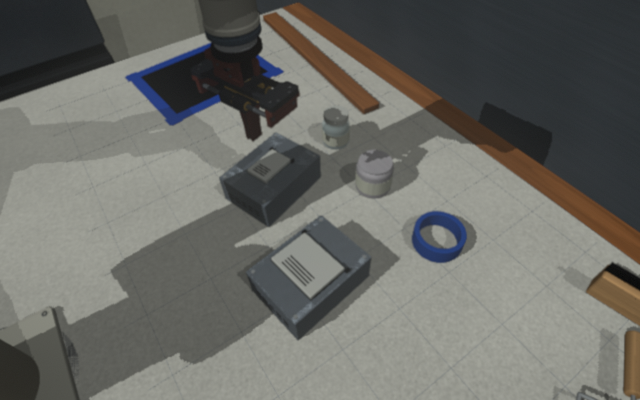

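```bash
python3 - <<'E'
from h import *
im=cv2.imread('pics/w1.png'); c=im[105:245,265:365]
cv2.imwrite('pics/w1c.png',cv2.resize(c,None,fx=4,fy=4,interpolation=cv2.INTER_NEAREST))
g=cv2.cvtColor(im,cv2.COLOR_BGR2GRAY)
print(g[108:232,300].tolist()); print(g[214,268:362].tolist()); print(g[165,268:362].tolist())
E
```

```text
[81, 87, 85, 75, 72, 63, 63, 62, 60, 74, 132, 147, 155, 158, 158, 155, 158, 153, 160, 157, 157, 156, 156, 155, 152, 154, 159, 150, 153, 156, 157, 155, 161, 153, 155, 156, 158, 155, 156, 156, 153, 156, 152, 151, 152, 156, 156, 151, 159, 153, 151, 152, 153, 156, 154, 156, 154, 152, 153, 153, 160, 154, 155, 154, 151, 156, 153, 157, 154, 156, 154, 151, 153, 155, 159, 155, 89, 25, 28, 98, 160, 159, 156, 157, 87, 15, 38, 130, 161, 154, 155, 154, 55, 13, 53, 162, 159, 154, 154, 123, 32, 10, 70, 160, 156, 150, 145, 154, 157, 152, 104, 78, 76, 87, 81, 80, 80, 82, 83, 85, 83, 84, 80, 79]
[79, 83, 85, 87, 84, 80, 81, 61, 69, 84, 78, 100, 141, 155, 155, 151, 154, 156, 153, 150, 154, 154, 152, 155, 152, 157, 153, 151, 154, 152, 152, 154, 145, 155, 155, 152, 152, 156, 151, 153, 154, 152, 152, 154, 152, 154, 153, 153, 155, 152, 154, 158, 152, 154, 157, 151, 149, 157, 156, 155, 153, 153, 159, 153, 154, 156, 156, 152, 153, 154, 152, 151, 151, 158, 154, 151, 134, 59, 73, 81, 80, 79, 83, 86, 82, 81, 82, 80, 84, 77, 78, 82, 86, 79]
[127, 128, 135, 131, 131, 110, 117, 108, 110, 80, 105, 224, 238, 235, 228, 163, 148, 153, 155, 150, 157, 157, 157, 152, 154, 155, 152, 155, 153, 155, 151, 152, 152, 157, 156, 157, 155, 158, 156, 155, 157, 156, 155, 153, 153, 153, 157, 156, 156, 153, 156, 155, 159, 156, 154, 153, 155, 153, 155, 154, 156, 154, 158, 154, 153, 154, 153, 156, 155, 154, 151, 158, 158, 158, 155, 153, 152, 157, 143, 60, 69, 77, 84, 82, 87, 83, 79, 75, 82, 83, 82, 84, 79, 82]
```

View pics/w1c.png

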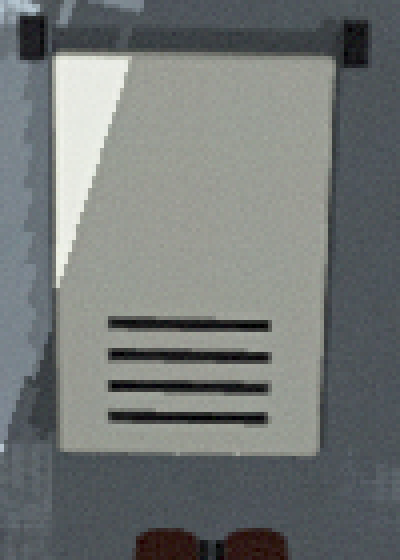

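>>> carry_out(
  delta_pos=[
    [-0.1, 0.5, 0.1],
    [-0.2, 1.5, 0.1],
    [-0.3, 2.7, 0.1],
    [-0.3, 3.8, 0.1],
    [-0.3, 4.5, 0.1],
    [-0.3, 4.8, 0.1],
    [-0.3, 4.8, 0.1],
    [-0.3, 4.8, 0.1],
  ],
  rotation=[
    [0, 0, 0],
    [0, 0, 0],
    [0, 0, 0],
    [0, 0, 0],
    [0, 0, 0],
    [0, 0, 0],
    [0, 0, 0],
    [0, 0, 0],
  ],
)

```text
t: 3.08
ee_pos: [539.3, 115.5, 85.2]
orientation: [-1.348, 0.963, -0.963]
ft_force: [1.5, -0.0, 0.4]
width: 0.6
```

```bash
python3 - <<'E'
from h import *
o=ctrl.get_obs(); im=ctrl.get_image('wrist')
print(o['t'],o['ee_pos'],o['ft_force'],o['qvel'].round(3))
c=im[80:280,200:440,::-1]
cv2.imwrite('pics/w2.png',cv2.resize(c,None,fx=3,fy=3,interpolation=cv2.INTER_NEAREST))
s=ctrl.get_image('side')[90:240,190:350,::-1]; cv2.imwrite('pics/s2.png',cv2.resize(s,None,fx=4,fy=4))
E
```

```text
3.0833 [539.26605106 115.54394301  85.19001734] [ 1.54086453 -0.03998786  0.35844532] [-0.001 -0.016 -0.008 -0.     0.002  0.   ]
```

View pics/w2.png

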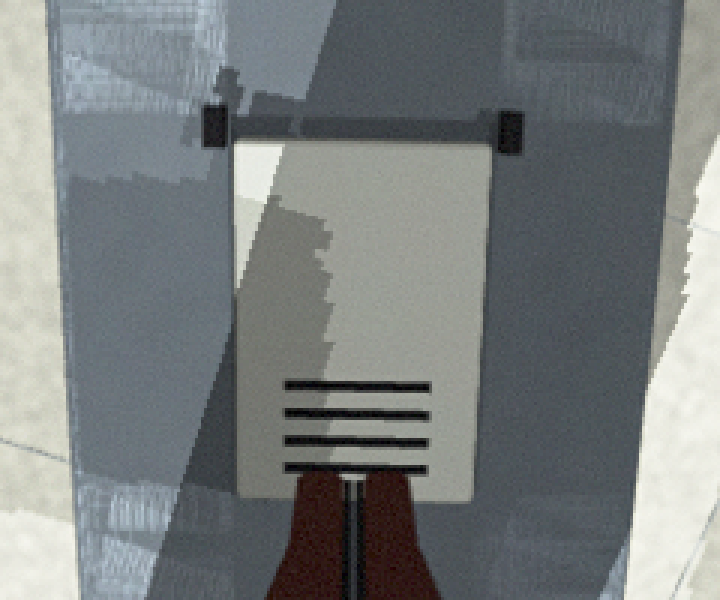

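View pics/s2.png

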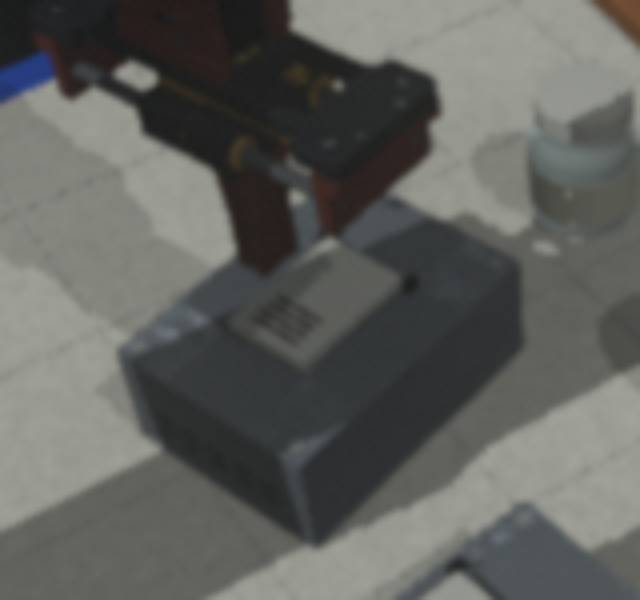

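```bash
python3 - <<'E'
from h import *
o=ctrl.get_obs(); R=Rn.from_rotvec(o['orientation']).as_matrix(); p=o['ee_pos']
C=cam('wrist',o);B=cam('side')
L=[(0,0,0),(0,0,10),(0,0,-10),(13,0,10),(-13,0,10),(13,0,-10),(-13,0,-10)]
W=[p+R@np.array(l,float) for l in L]
for l,a,b in zip(L,(proj(C,W)-[200,80])*3,(proj(B,W)-[190,90])*4): print(l,'wrist crop',a.round(),'side crop',b.round())
# hatch front corners from wrist at z=75
for u,v in [(237,500),(472,502),(491,142),(233,140)]:
    print(plane(C,(u/3+200,v/3+80),75).round(1))
for u,v in [(228,322),(305,372),(405,280),(330,240)]:
    print('side',plane(B,(u/4+190,v/4+90),75).round(1))
E
```

```text
(0, 0, 0) wrist crop [355. 459.] side crop [278. 305.]
(0, 0, 10) wrist crop [355. 411.] side crop [291. 293.]
(0, 0, -10) wrist crop [355. 506.] side crop [264. 317.]
(13, 0, 10) wrist crop [422. 411.] side crop [311. 304.]
(-13, 0, 10) wrist crop [288. 411.] side crop [272. 283.]
(13, 0, -10) wrist crop [420. 506.] side crop [284. 329.]
(-13, 0, -10) wrist crop [290. 506.] side crop [244. 306.]
[518.8 134.8  75. ]
[534.5  87.6  75. ]
[605.8 110.6  75. ]
[590.1 157.6  75. ]
side [518.  130.2  75. ]
side [532.5  78.8  75. ]
side [604.6 103.6  75. ]
side [588.6 151.4  75. ]
```

The projected tip doesn't match the side view, where the finger looks about 14 px too high. I'll check it in all views before pressing.

```bash
python3 - <<'E'
from h import *
o=ctrl.get_obs(); p=o['ee_pos'];R=Rn.from_rotvec(o['orientation']).as_matrix()
print(o['ee_pos'],o['ft_force'])
for n,(u,v,w,h) in {'scene':(300,100,120,110),'side':(190,80,120,110)}.items():
    im=ctrl.get_image(n)[:,:,::-1].copy(); 
    z=6; c=cv2.resize(im[v:v+h,u:u+w],None,fx=z,fy=z,interpolation=cv2.INTER_CUBIC)
    c=cv2.convertScaleAbs(c,alpha=1.8,beta=10)
    q=proj(cam(n),[p]+[p+R@np.array([0,-k,0.]) for k in (10,20,30)])
    for a in q: cv2.circle(c,tuple(int(x) for x in ((a-[u,v]+.5)*z)),4,(0,0,255),1)
    print(n,q.round(1).tolist()); cv2.imwrite(f'pics/{n}3.png',c)
E
```

```text
[539.7040847  115.60405528  85.81492555] [ 0.37654273 -0.24828634  0.91050494]
scene [[344.0, 164.3], [344.1, 160.3], [344.1, 156.2], [344.2, 152.1]]
side [[259.4, 166.3], [258.7, 162.7], [258.0, 159.1], [257.2, 155.3]]
```

View pics/scene3.png

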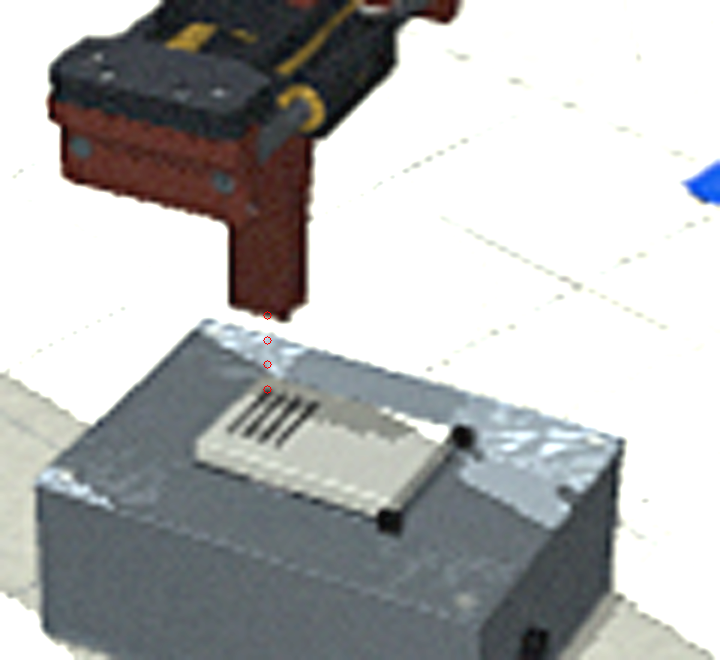

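View pics/side3.png

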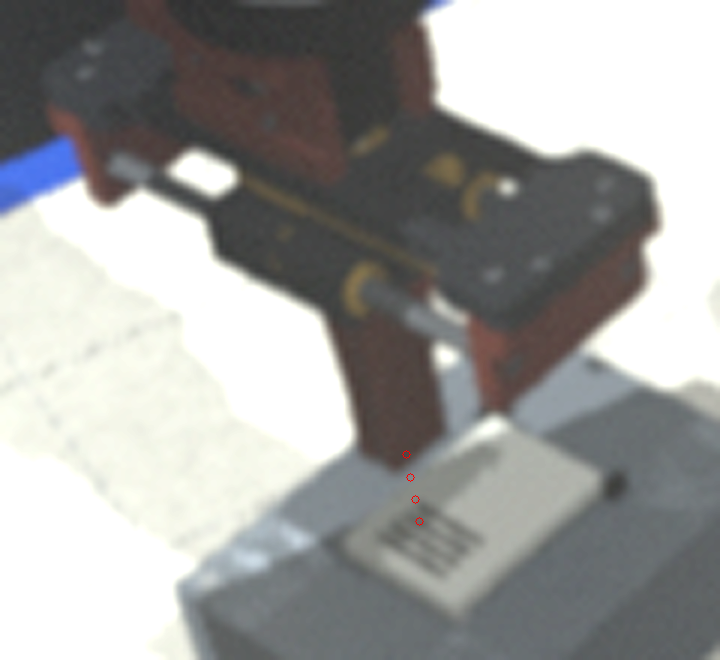

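In both views the visible tip sits about 31 mm above the reported TCP, and the wrist view gives the same offset. The hatch height itself triangulates correctly at 75 mm. So contact should come at a reported z of about 44, or about 75 if the pictures are wrong. The lateral position over the pad agrees, so I'll go down slowly and watch the force.

>>> carry_out(
  delta_pos=[
    [0, 0.3, 0],
    [0, 0.6, 0],
    [0, 0.9, 0],
    [0, 1.1, 0],
    [0, 1.3, 0],
    [0, 1.3, 0],
  ],
  rotation=[
    [0, 0, 0],
    [0, 0, 0],
    [0, 0, 0],
    [0, 0, 0],
    [0, 0, 0],
    [0, 0, 0],
  ],
)

```text
t: 3.78
ee_pos: [539.0, 115.4, 71.9]
orientation: [-1.348, 0.964, -0.963]
ft_force: [-0.7, 0.1, -0.4]
width: 0.5
```

No contact at a reported 72, so the pictures were right. Continuing down to about 50.

>>> carry_out(
  delta_pos=[
    [0, 0.4, 0],
    [0, 0.8, 0],
    [0, 1.2, 0],
    [0, 1.6, 0],
    [0, 1.9, 0],
    [0, 2.1, 0],
    [0, 2.1, 0],
    [0, 2.1, 0],
  ],
  rotation=[
    [0, 0, 0],
    [0, 0, 0],
    [0, 0, 0],
    [0, 0, 0],
    [0, 0, 0],
    [0, 0, 0],
    [0, 0, 0],
    [0, 0, 0],
  ],
)

```text
t: 4.45
ee_pos: [539.3, 115.4, 51.3]
orientation: [-1.348, 0.963, -0.963]
ft_force: [0.3, -0.0, 0.1]
width: 0.5
```

```bash
python3 - <<'E'
from h import *
o=ctrl.get_obs(); p=o['ee_pos'];R=Rn.from_rotvec(o['orientation']).as_matrix()
print(o['t'],o['ee_pos'],o['ft_force'])
cs=[]
for n,(u,v,w,h) in {'scene':(310,120,90,90),'side':(215,110,90,90),'wrist':(260,100,110,180)}.items():
    im=ctrl.get_image(n)[:,:,::-1]
    cs.append(cv2.resize(cv2.convertScaleAbs(im[v:v+h,u:u+w],alpha=1.5),(266,400 if n=='wrist' else 266),interpolation=cv2.INTER_CUBIC))
H=np.zeros((400,798,3),np.uint8)
for i,c in enumerate(cs): H[:c.shape[0],i*266:(i+1)*266]=c
cv2.imwrite('pics/a4.png',H)
E
```

```text
4.45 [539.26220399 115.44727371  51.32763276] [ 0.25333652 -0.00568058  0.07879577]
```

View pics/a4.png

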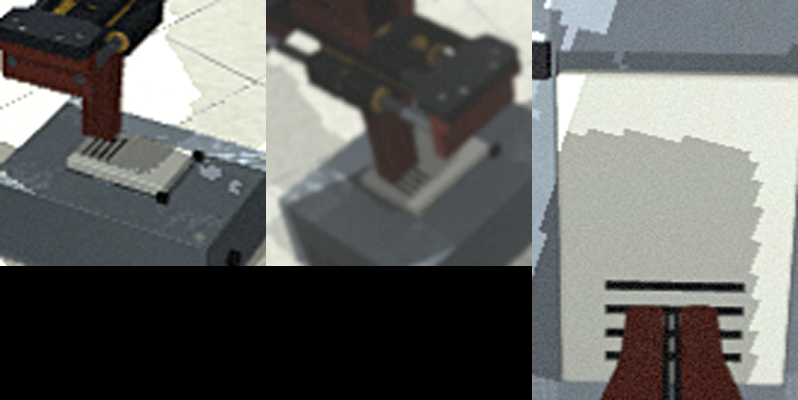

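The tip is now just above the ribs in all three views and centred across the hatch. I'll press in small steps.

>>> carry_out(
  delta_pos=[
    [0, 0.2, 0],
    [0, 0.4, 0],
    [0, 0.6, 0],
    [0, 0.7, 0],
    [0, 0.8, 0],
    [0, 0.8, 0],
  ],
  rotation=[
    [0, 0, 0],
    [0, 0, 0],
    [0, 0, 0],
    [0, 0, 0],
    [0, 0, 0],
    [0, 0, 0],
  ],
)

```text
t: 5.1
ee_pos: [539.2, 115.4, 43.2]
orientation: [-1.348, 0.963, -0.963]
ft_force: [-0.0, -0.2, -0.3]
width: 0.3
```

>>> carry_out(
  delta_pos=[
    [0, 0.1, 0],
    [0, 0.2, 0],
    [0, 0.3, 0],
    [0, 0.3, 0],
  ],
  rotation=[
    [0, 0, 0],
    [0, 0, 0],
    [0, 0, 0],
    [0, 0, 0],
  ],
)

```text
t: 5.43
ee_pos: [539.3, 115.5, 40.5]
orientation: [-1.347, 0.963, -0.963]
ft_force: [-0.9, 0.1, 3.0]
width: 0.6
```

>>> carry_out(
  delta_pos=[
    [0, 0.1, 0],
    [0, 0.2, 0],
    [0, 0.2, 0],
  ],
  rotation=[
    [0, 0, 0],
    [0, 0, 0],
    [0, 0, 0],
  ],
)

```text
t: 5.68
ee_pos: [539.1, 115.4, 38.4]
orientation: [-1.348, 0.963, -0.963]
ft_force: [-1.2, -0.8, 4.5]
width: 0.3
```

>>> carry_out(
  delta_pos=[
    [0, 0.1, 0],
    [0, 0.1, 0],
  ],
  rotation=[
    [0, 0, 0],
    [0, 0, 0],
  ],
)

```text
t: 5.85
ee_pos: [539.0, 115.4, 37.3]
orientation: [-1.348, 0.963, -0.963]
ft_force: [-2.4, -0.8, 3.7]
width: 0.5
```

>>> carry_out(
  delta_pos=[
    [0, 0.1, 0],
    [0, 0.1, 0],
  ],
  rotation=[
    [0, 0, 0],
    [0, 0, 0],
  ],
)

```text
t: 6.02
ee_pos: [539.1, 115.4, 36.3]
orientation: [-1.348, 0.963, -0.963]
ft_force: [-2.6, -0.6, 3.9]
width: 0.4
```

```bash
python3 - <<'E'
from workcell import ctrl
for i in range(1):
    o=ctrl.get_obs(); print(o['t'],o['ee_pos'],o['ft_force'])
E
```

```text
6.0167 [539.11365189 115.42047657  36.2892893 ] [-2.6339823  -0.5870259   3.94291738]
```

Still on the spring, with no stop yet. One more millimetre.

>>> carry_out(
  delta_pos=[
    [0, 0.1, 0],
    [0, 0.1, 0],
  ],
  rotation=[
    [0, 0, 0],
    [0, 0, 0],
  ],
)

```text
t: 6.18
ee_pos: [539.0, 115.4, 35.4]
orientation: [-1.348, 0.963, -0.963]
ft_force: [-3.3, -0.5, 6.2]
width: 0.5
```

>>> carry_out(
  delta_pos=[
    [0, 0.05, 0],
    [0, 0.05, 0],
  ],
  rotation=[
    [0, 0, 0],
    [0, 0, 0],
  ],
)

```text
t: 6.35
ee_pos: [539.1, 115.4, 35.2]
orientation: [-1.348, 0.963, -0.963]
ft_force: [-3.7, -1.0, 8.2]
width: 0.0
```

The force is climbing while z has stopped falling, so this is the hard stop. Now straight up.

>>> carry_out(
  delta_pos=[
    [0, -0.5, 0],
    [0, -1.5, 0],
    [0, -3, 0],
    [0, -5, 0],
    [0, -7.5, 0],
    [0, -10, 0],
    [0, -12.5, 0],
    [0, -14, 0],
    [0, -15, 0],
    [0, -15, 0],
    [0, -15, 0],
  ],
  rotation=[
    [0, 0, 0],
    [0, 0, 0],
    [0, 0, 0],
    [0, 0, 0],
    [0, 0, 0],
    [0, 0, 0],
    [0, 0, 0],
    [0, 0, 0],
    [0, 0, 0],
    [0, 0, 0],
    [0, 0, 0],
  ],
)

```text
t: 7.27
ee_pos: [539.5, 115.5, 185.2]
orientation: [-1.347, 0.962, -0.963]
ft_force: [-0.5, 0.3, 0.5]
width: 0.3
```

```bash
cat > look.py <<'E'
from h import *
import sys
o=ctrl.get_obs(); print(o['t'],o['ee_pos'],o['ft_force'])
for n in ('scene','side'):
    im=ctrl.get_image(n)[:,:,::-1]; cv2.imwrite(f'pics/{n}{sys.argv[1]}.png',im)
a=cv2.imread(f'pics/scene{sys.argv[1]}.png')[130:370,180:480]; b=cv2.imread(f'pics/side{sys.argv[1]}.png')[90:350,190:480]
cv2.imwrite(f'pics/l{sys.argv[1]}.png',np.hstack([cv2.resize(a,(400,320)),cv2.resize(b,(400,320))]))
E
python3 look.py 5
```

```text
7.2667 [539.47886972 115.54030633 185.17810201] [-0.49099396  0.319736    0.49229587]
```

View pics/l5.png

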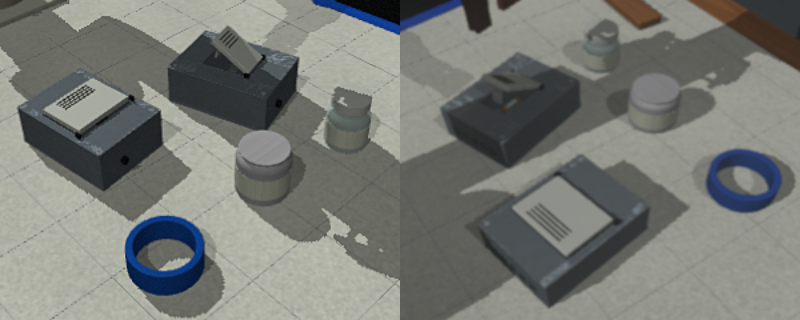

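The narrow hatch has popped open (scene crop about (238,50)), the wide hatch is shut, and the rest stands where it was. The hand is clear, so I'll wait just over two seconds and look again.

>>> carry_out(
  delta_pos=[
    [0, 0, 0],
    [0, 0, 0],
    [0, 0, 0],
    [0, 0, 0],
    [0, 0, 0],
    [0, 0, 0],
    [0, 0, 0],
    [0, 0, 0],
    [0, 0, 0],
    [0, 0, 0],
    [0, 0, 0],
    [0, 0, 0],
  ],
  rotation=[
    [0, 0, 0],
    [0, 0, 0],
    [0, 0, 0],
    [0, 0, 0],
    [0, 0, 0],
    [0, 0, 0],
    [0, 0, 0],
    [0, 0, 0],
    [0, 0, 0],
    [0, 0, 0],
    [0, 0, 0],
    [0, 0, 0],
  ],
)

```text
t: 8.37
ee_pos: [539.4, 115.5, 185.0]
orientation: [-1.347, 0.963, -0.963]
ft_force: [0.1, -0.3, -0.4]
width: 0.7
```

>>> carry_out(
  delta_pos=[
    [0, 0, 0],
    [0, 0, 0],
    [0, 0, 0],
    [0, 0, 0],
    [0, 0, 0],
    [0, 0, 0],
    [0, 0, 0],
    [0, 0, 0],
    [0, 0, 0],
    [0, 0, 0],
    [0, 0, 0],
    [0, 0, 0],
  ],
  rotation=[
    [0, 0, 0],
    [0, 0, 0],
    [0, 0, 0],
    [0, 0, 0],
    [0, 0, 0],
    [0, 0, 0],
    [0, 0, 0],
    [0, 0, 0],
    [0, 0, 0],
    [0, 0, 0],
    [0, 0, 0],
    [0, 0, 0],
  ],
)

```text
t: 9.37
ee_pos: [539.3, 115.5, 185.0]
orientation: [-1.347, 0.963, -0.963]
ft_force: [-0.8, -0.0, 0.6]
width: 0.7
```

>>> carry_out(
  delta_pos=[
    [0, 0, 0],
    [0, 0, 0],
    [0, 0, 0],
    [0, 0, 0],
    [0, 0, 0],
    [0, 0, 0],
  ],
  rotation=[
    [0, 0, 0],
    [0, 0, 0],
    [0, 0, 0],
    [0, 0, 0],
    [0, 0, 0],
    [0, 0, 0],
  ],
)

```text
t: 9.87
ee_pos: [539.3, 115.5, 185.0]
orientation: [-1.347, 0.963, -0.963]
ft_force: [-0.7, -0.3, 0.1]
width: 0.4
```

```bash
python3 look.py 6
```

```text
9.8667 [539.34149449 115.49391251 184.99168979] [-0.68939964 -0.31533246  0.0658132 ]
```

View pics/l6.png

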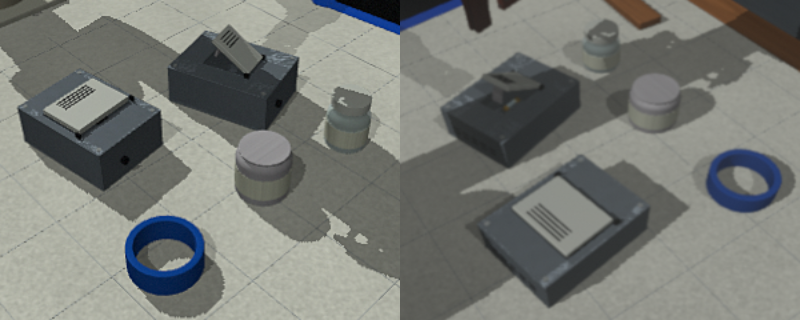

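The hatch still stands open and nothing has changed after 2.5 s, so I'm handing in.

```bash
python3 -c "
from workcell import ctrl
print(ctrl.close_job())"
```

```text
the job is handed in; nothing more can be done
None
```

The narrow hatch on the power unit is open. I pressed its ribbed end once with the closed fingertips, down to the hard stop, and it popped up when I lifted the hand straight away.

- **Press:** the hatch took about 3–4.5 N until the stop, and the reading peaked at about 8 N there.
- **Last check:** after about 2.5 s with the hand well clear and the force near zero, the scene and side pictures showed the hatch still standing open. The wide hatch was shut, and the units, tin, jar and tape roll looked unmoved. I judged this by eye and did not measure it. I handed the job in at about 10 s.
- **Disagreement found:** the visible fingertip sat about 31 mm above the reported tool point, and all three cameras agreed. Contact came at a reported height of about 43 mm instead of the expected 75 mm, so I used the force reading to find contact.
- **Smaller disagreement:** the hatch's sideways position differed by 2–4 mm between the fixed cameras and the wrist camera. I used the wrist view to centre the press.

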